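Turn the background tile over against the tile rest

ROBOT

A 7-joint arm with a two-finger parallel gripper is mounted at the origin on the work surface. World frame = base frame: x ahead of the robot, y to its left, z up, the work surface at z = 0. Lengths are in mm, angles in rad, forces in N, time in s.
With the tool pointing down it reaches from about 400 to 875 mm from the base axis. Payload 19.3 kg.
Tool frame: the origin (TCP) lies at the very end of the fingers, on their centre line; the grasp point (between the pads) lies 19 mm behind it (grip_point_offset is the z of the grasp point in the tool frame, in mm); z points along the fingers, y is the line along which they close (so a half turn about z gives the same grasp; the last joint's range is limited). The gripper opens to 85 mm and grips with 20 to 120 N. Pads are 22 mm wide; open, the fingers measure 114 mm over their backs; the gripper's body (76 mm by 85 mm) begins 54 mm behind the grasp point. The pads swing forward as they close: fully open they stand 13 mm farther back than shut.
Start: joints at [-1.231, 0.521, -0.036, 1.599, 0.021, 1.021, -0.113], TCP at [249.033, 573.234, 231.291] pointing down, gripper open.
Joint ranges: [-2.91, 2.91], [-0.3, 2.13], [-1.5, 1.42], [0.17, 2.43], [-1.26, 4.41], [0.16, 1.93], [-2.52, 2.52]. Speed limits (rad/s): [1.89, 1.89, 2.39, 2.39, 3.01, 3.01, 3.01].

INTERFACE

Orientations are given as a 3x3 rotation matrix whose columns are the frame's x, y, z axes.
In Python, from workcell import movep, movel, goto_joints, open_gripper, clamp, wait, inverse_kinematics, read_state, camera, PlanningError, finish_job, grip_point_offset gives the robot as it stands. Calls block until the motion is done:
- movep(position, orientation): joint-space move of the TCP to a pose.
- movel(position, frame=None, max_speed=150, guard=None): straight line of the TCP; frame=None keeps the orientation; max_speed is the mean speed in mm/s. With guard (N) it stops when the force on the tool has changed by that much, and returns True; else False.
- goto_joints(angles): joint-space move.
- open_gripper() and clamp(): open the fingers fully, or close them until they stop; the grip force is fixed at half the most.
- wait(seconds).
- inverse_kinematics(position, orientation): joint angles nearest the present ones, or None.
- read_state(): the state.
- camera(name): name is "scene" or "top" or "wrist"; returns a dict with "image" (384x512x3 uint8, blue, green, red), "range_z" (384x512 float32, mm along the optical axis (not along the pixel's ray), 0 where there is no reading), "fx", "fy", "cx", "cy" (pixels), "dist_coeffs" ([k1, k2, p1, p2, k3] as OpenCV has them; the pictures are not rectified), "cam_to_world" (4x4, takes a point from camera to world coordinates). Camera axes: x right, y up, looking along -z (the intrinsics and any distortion apply to the point x, -y, -z); pixel columns grow to the right and rows downward; lengths in mm; the calibration is good to about 2 mm. A picture is of the moment at which its call begins.
A pose or a line that the arm cannot do raises PlanningError and nothing moves.
- finish_job(): hands the job in; it is judged then, once.
The state is a dict: "time": time; "qpos": joint angles; "qvel": joint speeds; "joint_efforts": joint torques, N m; "eef_pos": TCP position; "tool_rot": TCP orientation; "ft_force": force on the tool from outside, world axes, zero at the start; "torque": the same for the moment, N m; "finger_gap": finger opening in mm; "gripper_force": force on a finger pad.
Only numpy, scipy, OpenCV 4.12 (cv2) and the standard library are available. Lean on these libraries where they do the work, as an engineer would, in place of code of your own. Each camera call takes 0.05 s, during which the arm holds its last target. There are 200 camera calls.

TASK

Without gripping or lifting the tile, turn it over so that its black face is up: push it along the green bed against the coved steel back until it rides up and stands leaning there, then tip its raised upper edge back over with the fingertips. Leave it lying flat on the bed, black face up, and do not disturb the beakers, tube rack and jar around it.

Things in the scene. Friction and masses are not known exactly. Their poses are not given: they have to be found in the camera images.
- rest: Tile rest, fixed to the bench: flat green bed and steel coved back, both 170 mm wide, no side walls. Origin on the bench, under the middle of the foot line where bed meets back; x from the bed towards and past the back, y along the foot line, z up. Bed: top at z = 6 mm, from x = -195 mm to the foot at x = 0.
- rest_foot (a point): middle of the foot line, on the bed's top (z = 6 mm). From it the back rises as a slippery polished steel cove of three flat slopes, in the rest's x, z (mm): 42 degrees from 0, 6 to 18, 22; 60 degrees to 28, 40; 78 degrees to 34, 66. Pushed square to it, low on its far edge, the tile rides up until its lower edge is at the foot, and stays leaning there when left.
- rest_top (a point): middle of the top edge of the back (8 mm thick), 34 mm past the foot line and 66 mm above the bench. A tile pushed fully up leans on it, about 60 degrees from level, its upper edge about 95 mm above the bench and 10 to 20 mm beyond this point: a fingertip fits behind it. Behind the back is only a 6 mm high foot plate, to x = 73 mm.
- tile: Loose ceramic tile, 100 x 100 x 10 mm, about 0.22 kg (varies), white on one broad face and black on the other. It starts white face up, flat on the bed, 15 to 40 mm short of the foot, turned up to 0.2 rad from square to it. Origin at the centre of the black face; z points out of the white face (up at the start, down when turned over); x at the start roughly along the rest's x.
- tile_center (a point): centre of the tile, halfway through its thickness
- tile_xp (a point): middle of the tile's +x (at the start the leading one, nearest the back) edge face (50 mm from the centre, halfway through the 10 mm thickness)
- tile_xn (a point): middle of the tile's -x (at the start the one farthest from the back) edge face (50 mm from the centre, halfway through the 10 mm thickness)
- tile_yp (a point): middle of the tile's +y edge face (50 mm from the centre, halfway through the 10 mm thickness)
- tile_yn (a point): middle of the tile's -y edge face (50 mm from the centre, halfway through the 10 mm thickness)
- beaker_a: Small open glass beaker, 50 mm across, 70 mm tall, beside the bed; leave it alone. Origin at the centre of its underside.
- beaker_b: The same beaker, on the other side of the bed; leave it alone. Origin at the centre of its underside.
- rack: White test-tube rack, 224 x 76 mm and 80 mm tall, with three tubes reaching 164 mm above the bench, standing to one side with its length roughly along the rest's x; leave it alone. Origin at the centre of its underside.
- jar: Amber jar with black cap, 60 mm across, 95 mm tall, to one side; leave it alone. Origin at the centre of its underside.

How it is judged (in metres and radians):
On the way:
1. the tile stands leaning on the back of the rest, its lower edge near the foot (angle between tile's own z axis and vertical between 0.8 and 1.4 rad and x of tile_center in the frame of rest between -0.03 and 0.06 m and contact force between tile and rest above 0.2 N), for 0.2 s.
At the end, for the whole second after the job is handed in: The tile lies at rest flat on the bed (within 0.1 rad), black face up, its centre 30 to 155 mm in front of the foot line and within 50 mm of the bed's middle line (angle between tile's own z axis and vertical above 3.04 rad and z of tile_center in the frame of rest between 0.007 and 0.015 m and x of tile_center in the frame of rest between -0.155 and -0.03 m and y of tile_center in the frame of rest between -0.05 and 0.05 m and linear speed of tile below 0.01 m/s and angular speed of tile below 0.1 rad/s); the robot touches nothing.
It fails at once if the tile is lifted or carried: its centre more than 75 mm above the bench, or all four edges more than 30 mm above it (height (world z) of tile_center above 0.075 m or height (world z) of each of tile_xp, tile_xn, tile_yp, tile_yn above 0.03 m).
It fails at once if the beaker is moved more than 25 mm or tipped (distance of beaker_a from where it was at the start of the episode above 0.025 m or angle between beaker_a's own z axis and vertical above 0.35 rad).
It fails at once if the beaker is moved more than 25 mm or tipped (distance of beaker_b from where it was at the start of the episode above 0.025 m or angle between beaker_b's own z axis and vertical above 0.35 rad).
It fails at once if the rack is moved more than 25 mm or tipped (distance of rack from where it was at the start of the episode above 0.025 m or angle between rack's own z axis and vertical above 0.35 rad).
It fails at once if the jar is moved more than 25 mm or tipped (distance of jar from where it was at the start of the episode above 0.025 m or angle between jar's own z axis and vertical above 0.35 rad).
It also fails if it takes over 61 s, if anything falls off the work surface, if the arm or the gripper's body presses on something with over 40 N, if the wrist force passes 120 N, or if a joint passes its speed limit or range.

## Working session

There is one attempt and no reset: what is moved stays moved. The work goes in short steps, each a Python script; the robot and the scene stay as the last script left them, time stands still between calls to the robot, and variables do not carry over. Pictures are saved under pics/ and viewed, at most 10 in all, crops included, and the job is handed in when it is done.

```bash
ls; mkdir -p pics; python3 - <<'E'
from workcell import *
import cv2,numpy as np,pickle
d={n:camera(n) for n in("scene","top")}
pickle.dump(d,open('c0.pkl','wb'))
for n in d: print(n,d[n]['cam_to_world'].round(2).tolist() if hasattr(d[n]['cam_to_world'],'round') else d[n]['cam_to_world'],d[n]['fx'],d[n]['cx'],d[n]['dist_coeffs'])
cv2.imwrite('pics/a.png',np.hstack([cv2.resize(d[n]['image'],(400,300)) for n in d]))
cv2.imwrite('pics/top.png',d['top']['image'])
print(read_state()['time'],grip_point_offset)
E
```

```text
pics
scene [[0.71, -0.39, 0.59, 1336.17], [0.71, 0.39, -0.59, -685.27], [-0.0, 0.83, 0.56, 764.41], [0.0, 0.0, 0.0, 1.0]] 468.3914108886294 252.2932823747915 [-0.04774425  0.          0.          0.          0.        ]
top [[-0.0, 1.0, -0.1, 496.62], [-1.0, -0.0, -0.01, 54.47], [-0.01, 0.1, 1.0, 1102.58], [0.0, 0.0, 0.0, 1.0]] 432.75505866770817 256.7536094563031 [-0.05151793  0.          0.          0.          0.        ]
0.1 -18.700000000000003
```

View pics/top.png

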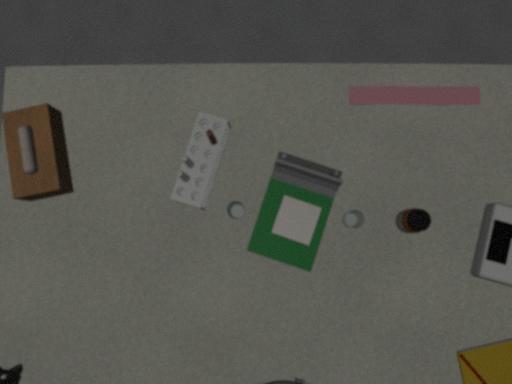

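View pics/a.png

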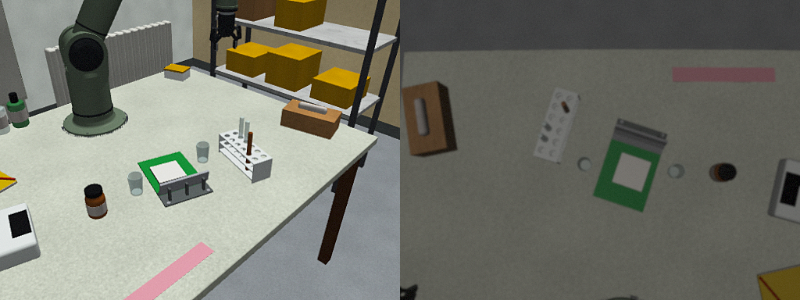

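The top view shows the bed centred near (290,222) with its back toward the top at (308,170). The tile is at (297,219), the beakers at (236,210) and (353,218), the jar at (415,220) and the rack at (202,160). Next I'll measure these.

```bash
cat > h.py <<'E'
import cv2,numpy as np
from workcell import *
def ray(c,uv,z):
    K=np.array([[c['fx'],0,c['cx']],[0,c['fy'],c['cy']],[0,0,1]])
    p=cv2.undistortPoints(np.float64(uv).reshape(-1,1,2),K,np.array(c['dist_coeffs'],float)).reshape(-1,2)
    T=np.array(c['cam_to_world']); d=np.c_[p[:,0],-p[:,1],-np.ones(len(p))]@T[:3,:3].T
    return T[:3,3]+d*((z-T[2,3])/d[:,2])[:,None]
def big(m):
    cs,_=cv2.findContours(m.astype(np.uint8),cv2.RETR_EXTERNAL,cv2.CHAIN_APPROX_NONE)
    return max(cs,key=cv2.contourArea)
def masks(c):
    im=c['image'].astype(int); b,g,r=im[...,0],im[...,1],im[...,2]
    green=(g>r+30)&(g>b+20)
    hull=cv2.convexHull(big(green)); inside=np.zeros(green.shape,np.uint8); cv2.fillConvexPoly(inside,hull,1)
    return green,inside>0,(inside>0)&~green
def rect(c,m,z):
    P=ray(c,big(m).reshape(-1,2),z)
    return cv2.minAreaRect(np.float32(P[:,:2])),P
E
python3 - <<'E'
import pickle
from h import *
d=pickle.load(open('c0.pkl','rb'))
for n in d:
    c=d[n]; g,i,t=masks(c)
    for nm,m,z in(('bed',i,6),('tile',cv2.morphologyEx(t.astype(np.uint8),cv2.MORPH_OPEN,np.ones((3,3))),16)):
        r,P=rect(c,m,z); print(n,nm,r,cv2.boxPoints(r).round(1).tolist())
c=d['top']
print(ray(c,[(236,210),(353,218),],70).round(),ray(c,[(418,219)],95).round(),ray(c,[(228,120),(200,113),(172,200),(204,208)],80).round())
print(ray(c,[(281,152),(341,171),(340,180),(277,161)],66).round())
E
```

```text
scene bed ((520.7291259765625, -17.370742797851562), (174.08724975585938, 200.12252807617188), 71.86697387695312) [[398.5, -68.9000015258789], [588.7000122070312, -131.1999969482422], [642.9000244140625, 34.20000076293945], [452.70001220703125, 96.5]]
scene tile ((550.1456298828125, -44.84392547607422), (117.46672821044922, 143.706298828125), 70.86483001708984) [[463.0, -76.80000305175781], [598.7999877929688, -123.9000015258789], [637.2999877929688, -12.899999618530273], [501.5, 34.20000076293945]]
top bed ((519.93798828125, -18.751373291015625), (167.2124481201172, 192.19549560546875), 71.52574920654297) [[402.29998779296875, -67.5999984741211], [584.5999755859375, -128.5], [637.5999755859375, 30.100000381469727], [455.29998779296875, 91.0]]
top tile ((530.142333984375, -33.333656311035156), (106.40225982666016, 106.47615051269531), 70.59446716308594) [[462.29998779296875, -65.80000305175781], [562.7000122070312, -101.19999694824219], [598.0, -0.800000011920929], [497.6000061035156, 34.5]]
[[ 552.  115.   70.]
 [ 532. -164.   70.]] [[ 529. -311.   95.]] [[769. 135.  80.]
 [786. 203.  80.]
 [575. 267.  80.]
 [556. 190.  80.]]
[[ 693.    6.   66.]
 [ 646. -138.   66.]
 [ 624. -136.   66.]
 [ 670.   16.   66.]]
```

```bash
cat >> h.py <<'E'
a=np.radians(-18.45); u=np.array([np.cos(a),np.sin(a),0]); v=np.array([-np.sin(a),np.cos(a),0])
C=np.array([520.,-18.5,0]); foot=C+97.5*u
def W(x,y,z): return foot+x*u+y*v+np.array([0,0,z])
def R(P): P=np.asarray(P)-foot; return np.array([P@u,P@v,P[2]])
Rs=np.c_[u,-v,[0,0,-1]]; Rf=np.c_[-u,v,[0,0,-1]]
E
python3 - <<'E'
import pickle
from h import *
d=pickle.load(open('c0.pkl','rb'))
for n in d:
    c=d[n];g,i,t=masks(c); im=c['image'].min(2); 
    m=i&(im>0.75*np.percentile(im[t],80)); m=cv2.morphologyEx(m.astype(np.uint8),cv2.MORPH_OPEN,np.ones((3,3)))
    r,P=rect(c,m,16); print(n,r,R([*r[0],16]).round(1))
clamp()
s=read_state(); print(s['time'],s['tool_rot'],s['finger_gap'],s['eef_pos'])
for M in(Rs,Rf):
  for p in((-170,-10,100),(80,-10,100)): print(inverse_kinematics(W(*p),M))
E
```

```text
scene ((532.3966674804688, -32.20372772216797), (99.99461364746094, 101.88312530517578), 70.85186767578125) [-81.4  -9.1  16. ]
top ((529.8977661132812, -32.82072830200195), (99.36215209960938, 99.40958404541016), 70.88174438476562) [-83.6 -10.5  16. ]
0.8667 [[-9.17193481e-01  3.98442111e-01 -4.06694207e-05]
 [ 3.98442113e-01  9.17193480e-01 -4.42430074e-05]
 [ 1.96734502e-05 -5.67838079e-05 -9.99999998e-01]] -0.383194714320981 [248.9978086  573.23782319 231.27643788]
[-0.52566947  0.532303    0.53422492  2.18218419 -0.51667825  0.55050068
 -1.4961152 ]
[-0.39775287  0.92737077  0.7769035   1.53665883 -0.7361393   0.98879875
 -1.29557277]
[-0.18773287  0.46684193  0.08498228  2.16621509 -0.07815345  0.51129062
  1.20516778]
[-0.03458454  0.7733662   0.11671134  1.51464124 -0.10755545  0.85986384
  1.36823812]
```

```bash
python3 - <<'E'
import pickle
from h import *
movep(W(-170,-10,231),Rf)
def rep(k):
    s=read_state(); print(k,round(s['time'],2),R(s['eef_pos']).round(1),np.round(s['ft_force'],1))
rep('above')
movel(W(-170,-10,30),max_speed=200)
print(movel(W(-170,-10,7.8),max_speed=40,guard=8)); rep('down')
print(movel(W(-80,-10,7.8),max_speed=60,guard=30)); rep('push')
c=camera('scene'); cv2.imwrite('pics/b.png',cv2.resize(c['image'][130:290,130:310],None,fx=3,fy=3))
E
```

```text
above 3.06 [-170.    -9.3  231. ] [-0.  -0.9  0. ]
False
down 4.92 [-170.   -10.1    7.8] [-0.5  0.6 -0.3]
False
push 6.58 [-80.  -10.    7.9] [-0.7  0.5 -1.1]
```

View pics/b.png

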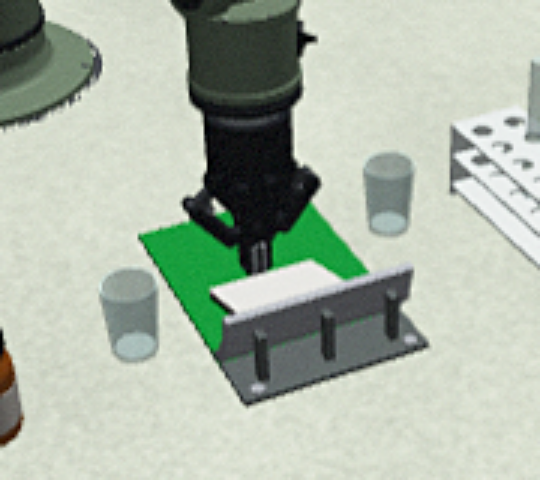

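The tile at crop (275,290) is square and starting to climb, with the fingertips centred behind it. I'll keep pushing.

```bash
python3 - <<'E'
from h import *
def rep(k):
    s=read_state(); print(k,round(s['time'],2),R(s['eef_pos']).round(1),np.round(s['ft_force'],1))
for x in(-60,-45,-35,-28,-24,-21):
    g=movel(W(x,-10,7.8),max_speed=40,guard=15); rep((x,g))
    if g: break
c=camera('scene'); e=camera('top')
f=lambda i:cv2.resize(i,(400,400))
cv2.imwrite('pics/c.png',np.hstack([f(c['image'][130:290,140:300]),f(e['image'][140:260,240:360])]))
E
```

```text
(-60, False) 7.28 [-59.7 -10.    7.9] [-0.2  0.3  0.5]
(-45, False) 7.8 [-44.8 -10.    7.8] [ 1.1  0.8 -0.1]
(-35, False) 8.2 [-34.7 -10.    7.8] [0.4 0.  0.7]
(-28, False) 8.53 [-27.7 -10.    7.8] [ 0.2 -0.  -0.3]
(-24, False) 8.78 [-23.7 -10.    7.8] [ 0.1  0.  -0.7]
(-21, False) 9.03 [-20.8 -10.    7.8] [-0.2 -0.1  0.1]
```

View pics/c.png

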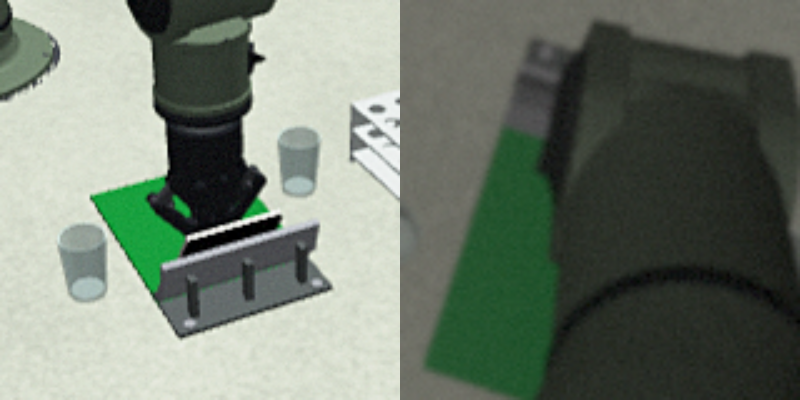

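The tile leans with its black back visible at left crop (235,235). I'll check its upper edge and finish the push.

```bash
python3 - <<'E'
from h import *
def rep(k):
    s=read_state(); print(k,round(s['time'],2),R(s['eef_pos']).round(1),np.round(s['ft_force'],1))
c=camera('scene')
for z in(85,95): print([R(p).round(1) for p in ray(c,[(233.2,220.4)],z)])
for x in(-18,-15,-12):
    g=movel(W(x,-10,7.8),max_speed=30,guard=8); rep((x,g))
    if g: break
s=R(read_state()['eef_pos'])
movel(W(s[0]-15,-10,7.8),max_speed=60)
movel(W(-80,-10,20),max_speed=100)
movel(W(-80,-10,200),max_speed=200); wait(.3); rep('up')
c=camera('scene'); e=camera('top')
import pickle; pickle.dump((c,e),open('c1.pkl','wb'))
f=lambda i:cv2.resize(i,(400,400))
cv2.imwrite('pics/d.png',np.hstack([f(c['image'][150:270,160:280]),f(e['image'][140:240,250:350])]))
E
```

```text
[array([35. , -4.7, 85. ])]
[array([ 47.5, -10.1,  95. ])]
(-18, False) 9.43 [-17.8 -10.    7.8] [-0.  -0.3  0.1]
(-15, False) 9.68 [-16.  -10.    7.7] [-8.6  2.5  6.2]
(-12, False) 9.93 [-15.4 -10.    7.4] [-21.1   6.6  18.1]
up 12.39 [-80.1 -10.1 199.5] [0.3 0.1 0.2]
```

View pics/d.png

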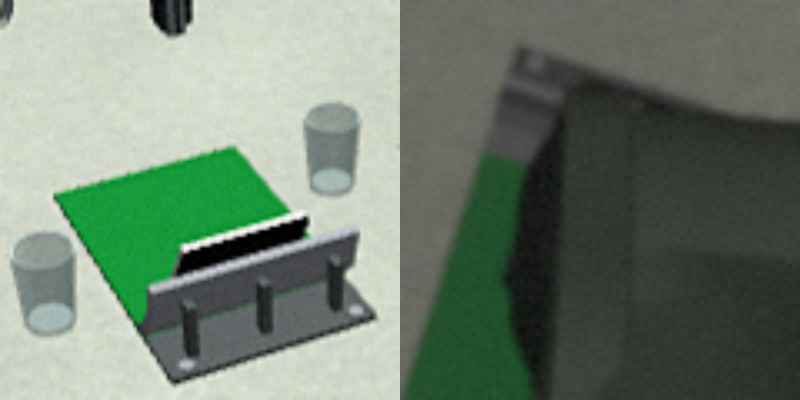

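The tile stays leaning by itself, upper edge at left crop (245,235), about x=47, z=95 in the rest frame. Next I'll tip it from behind.

```bash
python3 - <<'E'
from h import *
def rep(k):
    s=read_state(); print(k,round(s['time'],2),R(s['eef_pos']).round(1),np.round(s['ft_force'],1))
movel(W(82,-10,190),max_speed=200)
movel(W(82,-10,110),max_speed=150)
print(movel(W(80,-10,80),max_speed=60,guard=5)); rep('behind')
for x,z in((50,80),(35,84),(20,86),(10,88)):
    g=movel(W(x,-10,z),max_speed=50,guard=20); rep((x,g))
    if g: break
c=camera('scene')
cv2.imwrite('pics/e.png',cv2.resize(c['image'][130:290,140:300],(480,480)))
E
```

```text
False
behind 14.78 [ 80.1 -10.1  80. ] [ 0.6  0.1 -0.4]
(50, False) 15.53 [50.2 -9.9 80.1] [ 0.7  1.1 -0.7]
(35, False) 15.99 [35.  -9.9 84.3] [ 0.9 -0.4  0.5]
(20, False) 16.44 [19.9 -9.9 86.2] [-0.1  0.6 -0.8]
(10, False) 16.79 [ 9.8 -9.9 88.2] [-0.1  0.9  0. ]
```

View pics/e.png

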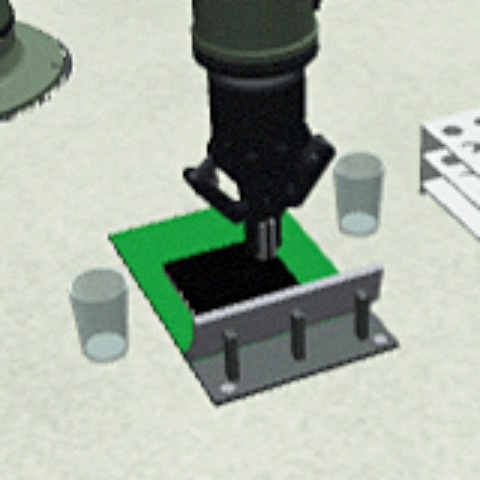

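The black face is now up, around (230,275). I'll retreat and check that it lies flat.

```bash
python3 - <<'E'
from h import *
movel(W(10,-10,200),max_speed=200)
movel(W(-60,270,330),max_speed=250); wait(.3)
c=camera('top'); im=c['image']
g,i,t=masks(c); m=cv2.morphologyEx((i&(im.max(2)<40)).astype(np.uint8),cv2.MORPH_OPEN,np.ones((3,3)))
r,P=rect(c,m,16); print(r,R([*r[0],16]).round(1),read_state()['time'])
T=np.array(c['cam_to_world']); ys,xs=np.where(cv2.erode(m,np.ones((5,5)))>0)
z=c['range_z'][ys,xs]; d=np.c_[(xs-c['cx'])/c['fx'],-(ys-c['cy'])/c['fy'],-np.ones(len(xs))]*z[:,None]
p=d@T[:3,:3].T+T[:3,3]; A=np.c_[p[:,:2]-p[:,:2].mean(0),np.ones(len(p))]; print(np.linalg.lstsq(A,p[:,2],rcond=None)[0])
cv2.imwrite('pics/f.png',cv2.resize(im[120:290,180:450],None,fx=2.5,fy=2.5))
E
```

```text
((547.2649536132812, -38.00736999511719), (95.49365234375, 94.65090942382812), 71.37315368652344) [-65.5  -9.9  16. ] 19.3167
[-0.09610837  0.16512781 16.91357865]
```

View pics/f.png

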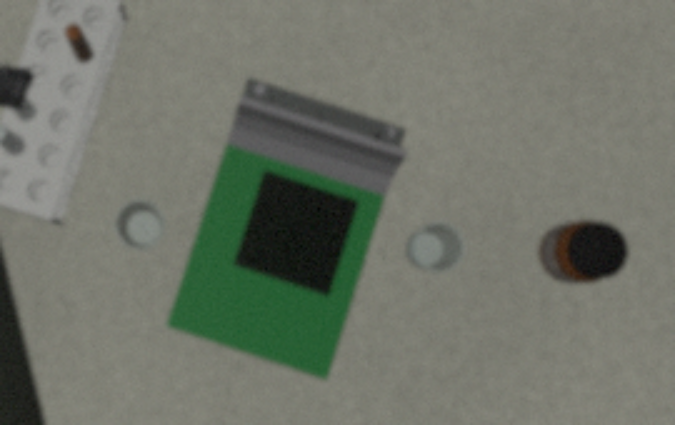

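```bash
python3 - <<'E'
from h import *
c=camera('top'); im=c['image']; T=np.array(c['cam_to_world'])
g,i,t=masks(c); b=i&(im.max(2)<40)
for m in (b,g):
    ys,xs=np.where(cv2.erode(m.astype(np.uint8),np.ones((5,5)))>0); z=c['range_z'][ys,xs]
    d=np.c_[(xs-c['cx'])/c['fx'],-(ys-c['cy'])/c['fy'],-np.ones(len(xs))]*z[:,None]
    p=d@T[:3,:3].T+T[:3,3]; q=(p-foot); X=q@u; Y=q@v; k=abs(p[:,2]-np.median(p[:,2]))<15
    print(len(k),k.sum(),np.percentile(p[:,2],[2,25,50,75,98]).round(1))
    A=np.c_[X,Y,np.ones(len(X))][k]; print(np.linalg.lstsq(A,p[k,2],rcond=None)[0].round(4))
E
```

```text
1064 1055 [11.9 14.7 16.  17.3 20.4]
[-3.90000e-03  0.00000e+00  1.57229e+01]
2391 2378 [ 1.9  4.7  6.1  7.5 10.5]
[-2.100e-03 -1.300e-03  5.805e+00]
```

The tile is flat: its top is at z=16 with a slope of about 0.004, and the earlier fit was thrown off by outliers. It is centred at x=-65, y=-10, and the beakers, rack and jar look undisturbed.

```bash
python3 -c "
from workcell import *
print(finish_job())"
```

```text
the job is handed in; nothing more can be done
None
```

The tile was turned over and handed in at about 19 s of the 61 s allowed: it lies flat on the bed, black face up, centred about 65 mm in front of the foot line and 10 mm off the middle line, and in the last picture the beakers, rack and jar look undisturbed; the hand-in gave no verdict.

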